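# Switch on the bench dust extractor

### The arm

A 6-joint arm with a two-finger parallel gripper is mounted at the origin on a cart in front of the work surface, level with it; the furniture and walls round the work are solid. World frame = base frame: x ahead of the robot, y to its left, z up, the work surface at z = 0. Lengths are in m, angles in degrees, forces in N, time in s.
With the tool pointing down it reaches from about 0.25 to 0.725 m from the base axis. Payload 9.7 kg.
Tool frame: the origin (TCP) lies on the centre line of the jaws, within the pads' length; the fingertips stand 19 mm ahead of it and the grasp point (between the pads) is the TCP; z points along the fingers, y is the direction in which the jaws open and shut (so a half turn about z gives the same grasp; the last joint's range is limited). The gripper opens to 85 mm and grips with 20 to 120 N. Pads are 22 mm wide; open, the fingers measure 114 mm over their backs; the gripper's body (76 mm by 85 mm) begins 54 mm behind the grasp point. The pads swing forward as they close: fully open they stand 13 mm farther back than shut.
Start: joints at [71.047, 4.979, 10.078, 95.1, 0, 90], TCP at [0.179, 0.52, 0.25] pointing down, gripper open.
Joint ranges: [-179.16, 179.16], [-48.56, 103.87], [-65.8, 70.77], [-126.05, 130.52], [-82.76, 87.17], [-180, 180]. Speed limits (degrees/s): [127.2, 127.2, 147.25, 180, 180, 180].

### API

Orientations are given as [roll, pitch, yaw] about the fixed x, y, z axes, in that order (R = Rz(yaw) Ry(pitch) Rx(roll)).
In Python, from workcell import bot gives the robot as it stands.
- The arm moves only by the tool servo_tool, never from a script. Its argument "motion" is a list that holds one entry, the list of rows, each a list of 6 numbers: the shift along the tool's x, y, z in mm, then the turn, a rotation vector about the tool's x, y, z in rad. A call has 1 to 5 rows; each row shifts and turns the commanded pose from where the row before left it, along the tool's axes as they then stand; what a row does not reach is not made up. A row lasts 1/10 s, in which the tool goes at most 50 mm and 8.59 degrees, less where a joint would pass 70% of its speed; a pose out of reach is approached as far as the arm can. A call is refused whole if a number of a shift passes 50 or a number of a turn 0.15, either way. A call with a gripper value outside its range is refused whole. "gripper" is the finger opening in mm, from 0 to 85.4, set as the call begins (left out, the last holds). The fingers move at their own pace and stop on an object; "newtons" is the grip in N (left out, the last holds). Time passes only in rows, so rows that do not move let the fingers close. It gives the time, the measured TCP pose, the force and the opening at its end, in the units of the state.
- bot.get_obs(): the state, without advancing time (a new reading comes with each control period).
- bot.camera(name): name is "side" or "top"; returns a dict with "color" (480x640x3 uint8, red, green, blue), "fx", "fy", "cx", "cy" (pixels), "k1" (the pictures are not rectified: a ray, as slopes to the right and down, at radius r is drawn at 1 + k1 r^2 times it, then the intrinsics apply), "R" (3x3) and "t" (3): a world point X has camera coordinates R X + t. Camera axes: x right, y down, z forward; pixel columns grow to the right and rows downward; lengths in m; the calibration is good to about 2 mm. A picture is of the moment at which its call begins. There is no depth.
- bot.job_done(): hands the job in, once; it reports no verdict.
Trained networks look in a picture, given as the dict that the camera call returned (one of the last four; its "shot" number tells which), for a name from the list of things; names that differ only in an ending like _2 or _b are one class to them, and where a whole thing is asked for, a point or a joint stands for the part that bears it (a point fixed in the world has none). Each returns a list of dicts, best first, with "confidence" (0 to 1); they miss things now and then, are a little off and sometimes report something else, mostly with a low value. They report only what shows in the picture. A call takes as long as a camera call.
- bot.look_for(picture, label): "rect" ([left, top, width, height] in pixels, round what is visible of it).
The state is a dict: "time": time; "q": joint angles; "qd": joint speeds; "joint_efforts": joint torques, N m; "ee_pos": TCP position; "tcp_rot": TCP orientation; "wrist_force": force on the tool from outside, world axes, zero at the start; "torque": the same for the moment, N m; "opening": finger opening in m.
Only numpy, scipy, OpenCV 4.12 (cv2) and the standard library are available. Lean on these libraries where they do the work, as an engineer would, in place of code of your own. Each camera call takes 0.05 s, during which the arm holds its last target.

### The job

Switch on the bench dust extractor by pressing with the fingertips, in this order: press the raised half of the big rocker on the single isolator box right down, then push the large round button on the row of three fully in, then push the long bar key fully in; each stays down by itself. Leave the small square key up, pick nothing up, and do not shift or knock over the thread spool, dye pot, wax block and tape measure standing about.

Things in the scene. Friction and masses are not known exactly. Their poses are not given: they have to be found in the camera images.
- rocker (a joint): Big black paddle rocker (68 x 40 mm, two halves in a shallow V) on the isolator box, a lone grey box 120 x 80 x 36 mm fixed to the bench. In rad: 0 = off, the half nearer the robot slopes up and the far half lies level; 0.30 = on, the nearer half lies level at its stop, the far half slopes up. Friction only (about 3 N at rocker_press), no spring: it stays where it is left.
- rocker_press (a point): Point on the top face of the rocker's nearer half, 22 mm from the hinge line, in the middle of its 40 mm width; moves with the rocker: 53 mm above the bench when off, 46.5 mm when on. Its y axis is the hinge line; off, its x axis is level and points across the rocker to the far half.
- round_button (a joint): Large round black push button, 42 mm across, in one of three grey modules (78 x 70 mm) that stand in a row 76 mm apart on an aluminium plate fixed to the bench; which module stands in which place varies. Slides straight down, 0 = up, 0.008 m = fully in; about 4 N of friction, no spring, so it stays where it is left. 
- round_button_top (a point): Centre of the top face of the large round button, 16 mm above its module's top when up (56 mm above the bench), 8 mm above it when fully in. z up; y along the row of modules.
- bar_key (a joint): Long bar key, black, 58 mm long by 22 mm wide, its length across the row, in another module of the row. Slides straight down, 0 = up, 0.008 m = fully in; about 4 N of friction, no spring, so it stays where it is left. 
- bar_key_top (a point): Centre of the top face of the bar key, 56 mm above the bench when up, 48 mm when fully in. x along the bar, y along the row of modules.
- square_key (a joint): Small square key, black, 20 x 20 mm, in the remaining module; it must stay up. Slides straight down, 0 = up, 0.008 m = fully in; about 4 N of friction, no spring, so it stays where it is left. 
- square_key_top (a point): Centre of the top face of the small square key, 56 mm above the bench. y along the row of modules.
- thread_spool: Loose bystander: beige thread spool standing upright, 36 mm across, 70 mm high. Origin at its underside, its axis 10 mm to the origin's +y side.
- dye_pot: Loose bystander: teal dye pot, 43 mm across, 50 mm high. Origin at the centre of its underside.
- wax_block: Loose bystander: yellow beeswax block, 36 x 58 x 20 mm. Origin at the centre of its underside.
- pocket_tape: Loose bystander: yellow and black tape measure, 32 x 83 x 68 mm. Origin at the centre of its underside.

How it is judged (in metres and radians):
On the way, in this order (a step that is already met when the one before it is completed fails the run):
1. the rocker is pressed over to on (value of joint rocker above 0.25 rad), for 0.2 s.
2. the large round button is pushed fully in (value of joint round_button above 0.0065 m), for 0.2 s.
3. the long bar key is pushed fully in (value of joint bar_key above 0.0065 m), for 0.2 s.
At the end, for the whole second after the job is handed in: The rocker is over to on (above 0.25 of 0.30 rad), the round button and the bar key are in (more than 6.5 of 8 mm), the square key is still up (less than 3 mm in), and the four loose things stand within 20 mm of where they stood, upright (value of joint rocker above 0.25 rad and value of joint each of round_button, bar_key above 0.0065 m and value of joint square_key below 0.003 m and distance of each of thread_spool, dye_pot, wax_block, pocket_tape from where it was at the start of the episode below 0.02 m and angle between each of thread_spool, dye_pot, wax_block, pocket_tape's own z axis and vertical below 0.35 rad); the robot touches nothing.
It fails at once if the round button was pushed before the rocker was on (value of joint round_button above 0.004 m and value of joint rocker below 0.2 rad).
It fails at once if the bar key was pushed before the round button was in (value of joint bar_key above 0.004 m and value of joint round_button below 0.006 m).
It fails at once if the small square key was pushed (value of joint square_key above 0.003 m).
It fails at once if a loose thing was shifted, lifted or knocked over (distance of any of thread_spool, dye_pot, wax_block, pocket_tape from where it was at the start of the episode above 0.02 m or angle between any of thread_spool, dye_pot, wax_block, pocket_tape's own z axis and vertical above 0.35 rad).
It also fails if it takes over 38 s, if anything falls off the work surface, if the arm or the gripper's body presses on something with over 40 N, if the wrist force passes 120 N, or if a joint passes its speed limit or range.

## Working session

There is one attempt and no reset: what is moved stays moved. The work goes in short steps, Python scripts to look and compute and a tool call to move; the robot and the scene stay as the last step left them, time stands still between calls to the robot, and variables do not carry over. Pictures are saved under pics/ and viewed, and the job is handed in when it is done.

Besides the shell and the picture viewer there is one more tool, called after "Request:" by a JSON object that holds its "name" and its "arguments", one argument or row to a line. servo_tool: Moves the arm, as the interface text tells. Its arguments: {"type":"object","properties":{"motion":{"type":"array","items":{"type":"array","items":{"type":"array","items":{"type":"number"}}}},"gripper":{"type":"number"},"newtons":{"type":"number"}},"required":["motion"]}

```bash
mkdir -p pics
cat > h.py <<'E'
import numpy as np, cv2
from workcell import bot
def ray(p,u,v):
    K=np.array([[p['fx'],0,p['cx']],[0,p['fy'],p['cy']],[0,0,1.]])
    xd,yd=(u-p['cx'])/p['fx'],(v-p['cy'])/p['fy']
    q=cv2.undistortPoints(np.array([[[u,v]]],float),K,np.array([p['k1'],0,0,0.]))[0,0]
    R=np.array(p['R']);t=np.array(p['t'])
    return -R.T@t, R.T@np.array([q[0],q[1],1])
def at(p,u,v,z):
    c,d=ray(p,u,v); return c+d*(z-c[2])/d[2]
def proj(p,X):
    R=np.array(p['R']);c=R@np.array(X)+np.array(p['t']);x,y=c[0]/c[2],c[1]/c[2];s=1+p['k1']*(x*x+y*y)
    return p['fx']*x*s+p['cx'],p['fy']*y*s+p['cy']
E
python3 - <<'E'
from h import *
import pickle
for n in ['top','side']:
    p=bot.camera(n); cv2.imwrite(f'pics/{n}0.png',p['color'][:,:,::-1]); pickle.dump(p,open(n+'.pkl','wb'))
    print(n,-np.array(p['R']).T@np.array(p['t']),np.array(p['R'])[2])
    for l in ['rocker','rocker_press','round_button','bar_key','square_key','thread_spool','dye_pot','wax_block','pocket_tape']:
        print(l,[(np.round(r['rect']).tolist(),round(r['confidence'],2)) for r in bot.look_for(p,l)[:2]])
print(bot.get_obs())
E
```

```text
top [0.54070084 0.03690753 0.91147139] [ 0.0875743  -0.02371289 -0.99587572]
rocker [([183.0, 267.0, 34.0, 34.0], 0.87)]
rocker_press [([186.0, 262.0, 29.0, 38.0], 0.86)]
round_button [([363.0, 271.0, 26.0, 19.0], 0.71)]
bar_key [([335.0, 258.0, 12.0, 32.0], 0.88), ([384.0, 161.0, 24.0, 45.0], 0.43)]
square_key []
thread_spool []
dye_pot [([214.0, 181.0, 25.0, 22.0], 0.61)]
wax_block [([291.0, 182.0, 31.0, 16.0], 0.62), ([365.0, 272.0, 22.0, 21.0], 0.43)]
pocket_tape [([385.0, 165.0, 25.0, 40.0], 0.79)]
side [0.56136313 0.90060663 0.79480901] [ 0.03703073 -0.77976233 -0.62497955]
rocker [([332.0, 336.0, 41.0, 18.0], 0.81)]
rocker_press [([337.0, 333.0, 38.0, 21.0], 0.56)]
round_button [([341.0, 232.0, 18.0, 13.0], 0.67)]
bar_key [([330.0, 253.0, 26.0, 10.0], 0.79)]
square_key [([350.0, 215.0, 7.0, 7.0], 0.65), ([254.0, 216.0, 32.0, 33.0], 0.6)]
thread_spool [([371.0, 283.0, 16.0, 42.0], 0.94), ([255.0, 219.0, 31.0, 27.0], 0.45)]
dye_pot [([265.0, 319.0, 11.0, 32.0], 0.72), ([351.0, 213.0, 10.0, 12.0], 0.57)]
wax_block []
pocket_tape [([255.0, 221.0, 30.0, 26.0], 0.79)]
{'time': 1.0, 'q': array([ 7.10484028e+01,  4.97741939e+00,  1.00782207e+01,  9.50981517e+01,
       -1.00422025e-03,  9.00004652e+01]), 'qd': array([ 1.92657949e-02,  9.38554711e-02, -5.54143462e-02,  4.43395851e-05,
        2.71559312e-02,  1.37064351e-02]), 'joint_efforts': array([-1.47816309e-04, -5.20110798e+01,  4.64861405e+01,  1.86088095e-03,
       -1.50887081e-05,  1.57738577e-05]), 'ee_pos': array([0.17862882, 0.52018861, 0.25029842]), 'tcp_rot': array([1.79997350e+02, 1.00419874e-03, 1.61047938e+02]), 'wrist_force': array([-0.14469077,  0.24229168, -0.63038235]), 'torque': array([-0.01233622,  0.01791966, -0.00511914]), 'opening': 0.0856105490617506}
```

View pictures.

Run:
```python
import cv2
a=cv2.imread('pics/top0.png')[140:330,160:430]; cv2.imwrite('pics/top0c.png',cv2.resize(a,None,fx=2.9,fy=2.9,interpolation=cv2.INTER_CUBIC))
a=cv2.imread('pics/side0.png')[200:390,220:490]; cv2.imwrite('pics/side0c.png',cv2.resize(a,None,fx=2.9,fy=2.9,interpolation=cv2.INTER_CUBIC))
```

```text
(no output)
```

View pics/top0c.png

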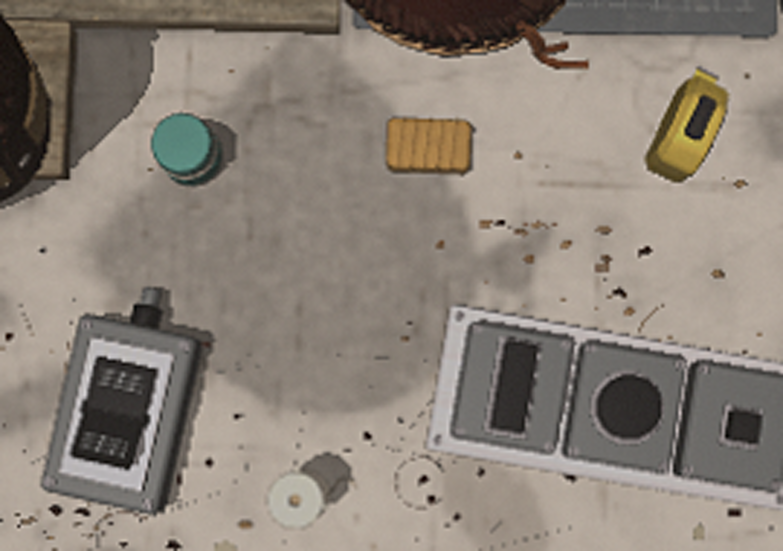

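View pics/side0c.png

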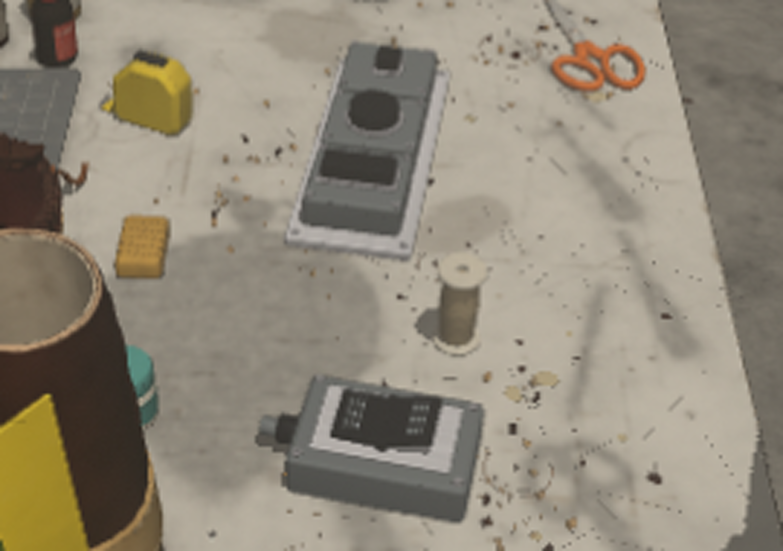

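View pics/top0.png

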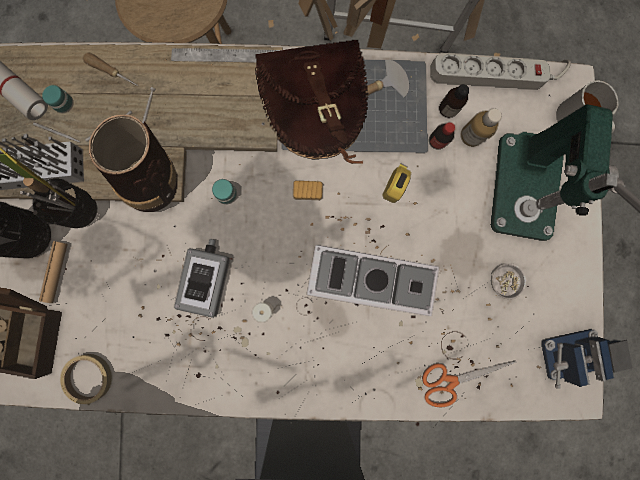

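View pics/side0.png

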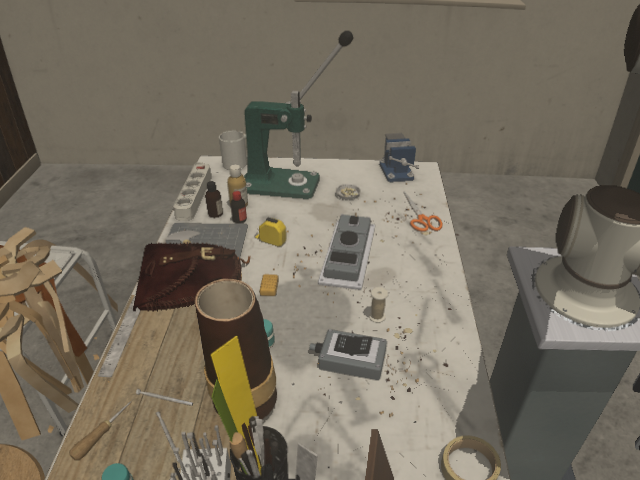

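Run:
```python
from h import *
import pickle
T=pickle.load(open('top.pkl','rb'));S=pickle.load(open('side.pkl','rb'))
f=lambda P,o,u,v,z: at(P,u/2.9+o[0],v/2.9+o[1],z)
t=lambda u,v,z:f(T,(160,140),u,v,z); s=lambda u,v,z:f(S,(220,200),u,v,z)
def show(n,x): print(n,np.round(x*1000,1))
for n,a in dict(bar=(514,386,.056),rnd=(628,407,.056),sq=(742,426,.056),boxTL=(80,318,.036),boxTR=(205,335,.036),boxBR=(160,510,.036),boxBL=(45,488,.036),pTL=(97,357,.045),pTR=(152,362,.045),pBR=(132,466,.053),pBL=(72,458,.053),hL=(83,408,.046),hR=(147,415,.046),barT=(520,338,.056),barB=(508,434,.056),plTL=(452,306,.003),plBL=(430,450,.003),spool=(295,500,.07),pot=(183,145,.05)).items(): show(n,t(*a))
print('side')
for n,a in dict(bar=(357,166,.056),rnd=(375,110,.056),sq=(389,58,.056),boxFL=(318,376,.036),boxNL=(484,404,.036),boxNR=(469,521,.0),pFL=(347,391,.045),pNL=(440,396,.054),pNR=(433,447,.054),pFR=(332,435,.045),spool=(463,268,.07)).items(): show(n,s(*a))
```

```text
bar [565.4 -28.6  56. ]
rnd [ 554.  -102.4   56. ]
sq [ 543.8 -176.8   56. ]
boxTL [601.6 256.5  36. ]
boxTR [593.1 173.7  36. ]
boxBR [478.2 198.1  36. ]
boxBL [489.8 274.   36. ]
pTL [576.  241.9  45. ]
pTR [573.9 205.9  45. ]
pBR [506.7 214.1  53. ]
pBL [510.5 252.9  53. ]
hL [542.6 249.1  46. ]
hR [539.5 207.3  46. ]
barT [596.3 -31.6  56. ]
barB [534.6 -25.5  56. ]
plTL [620.2  11.2   3. ]
plBL [521.8  23.3   3. ]
spool [489.5 107.7  70. ]
pot [716.2 191.7  50. ]
side
bar [564.9 -18.8  56. ]
rnd [552.1 -92.   56. ]
sq [ 541.3 -166.7   56. ]
boxFL [585.9 185.5  36. ]
boxNL [474.  205.2  36. ]
boxNR [483.4 275.2   0. ]
pFL [565.7 206.5  45. ]
pNL [504.7 216.1  54. ]
pNR [509.8 260.   54. ]
pFR [574.2 245.5  45. ]
spool [487.7 108.7  70. ]
```

```bash
cat >> h.py <<'E'
from scipy.spatial.transform import Rotation as Ro
def go(X,yaw=170):
    o=bot.get_obs(); R=Ro.from_euler('xyz',o['tcp_rot'],degrees=True)
    G=Ro.from_euler('xyz',[180,0,yaw],degrees=True)
    d=np.array(X)-o['ee_pos']
    print('t',round(o['time'],2),'pos',np.round(o['ee_pos']*1000,1),'rpy',np.round(o['tcp_rot'],2),'F',np.round(o['wrist_force'],1))
    print('shift now-frame',np.round(R.inv().apply(d)*1000,1),'shift in goal frame',np.round(G.inv().apply(d)*1000,1),'rotvec',np.round((R.inv()*G).as_rotvec(),4))
E
python3 -c "
from h import *
go([.519,.231,.10])"
```

```text
t 1.0 pos [178.6 520.2 250.3] rpy [180.     0.   161.05] F [-0.1  0.2 -0.6]
shift now-frame [-415.8 -163.   150.3] shift in goal frame [-385.4 -225.7  150.3] rotvec [ 0.      0.     -0.1562]
```

Request:
{"name": "servo_tool", "arguments": {
  "motion": [
    [[0,0,0,0,0,-0.08],[0,0,0,0,0,-0.076],[-38,-22,0,0,0,0],[-38,-22,0,0,0,0],[-38,-22,0,0,0,0]]
  ],
  "gripper": 0
}}

```text
time: 1.5
ee_pos: [0.2801, 0.4344, 0.2503]
tcp_rot: [180.0, 0.0, 170.1]
wrist_force: [0.2, 1.0, -0.2]
opening: 0.0123
```

Request:
{"name": "servo_tool", "arguments": {
  "motion": [
    [[-38,-22,0,0,0,0],[-38,-22,0,0,0,0],[-38,-22,0,0,0,0],[-38,-22,10,0,0,0],[-38,-22,20,0,0,0]]
  ]
}}

```text
time: 2.0
ee_pos: [0.4491, 0.2929, 0.2215]
tcp_rot: [179.9, 0.1, 170.0]
wrist_force: [0.3, 1.0, 0.0]
opening: -0.0003
```

```bash
python3 -c "
from h import *
go([.519,.231,.10])
for n in ['top','side']:
    p=bot.camera(n); a=p['color'][:,:,::-1]; a=a[140:330,160:430] if n=='top' else a[200:390,220:490]
    cv2.imwrite('pics/'+n+'1.png',cv2.resize(a,None,fx=2.9,fy=2.9,interpolation=cv2.INTER_CUBIC))
"
```

```text
t 2.0 pos [449.1 292.9 221.5] rpy [1.7987e+02 1.3000e-01 1.6998e+02] F [0.3 1.  0. ]
shift now-frame [-79.3 -49.1 121.6] shift in goal frame [-79.6 -48.9 121.5] rotvec [ 0.0022  0.0023 -0.0003]
```

Request:
{"name": "servo_tool", "arguments": {
  "motion": [
    [[-40,-25,40,0,0,0],[-40,-25,40,0,0,0],[0,0,40,0,0,0],[0,0,0,0,0,0]]
  ]
}}

```text
time: 2.5
ee_pos: [0.5018, 0.2414, 0.1104]
tcp_rot: [-179.7, -0.4, 169.9]
wrist_force: [0.2, 0.1, -0.4]
opening: 0.0
```

```bash
python3 -c "
from h import *
go([.519,.231,.0655])
for n in ['top','side']:
    p=bot.camera(n); a=p['color'][:,:,::-1]; a=a[140:330,160:430] if n=='top' else a[200:390,220:490]
    cv2.imwrite('pics/'+n+'2.png',cv2.resize(a,None,fx=2.9,fy=2.9,interpolation=cv2.INTER_CUBIC))
"
```

```text
t 2.5 pos [501.8 241.4 110.4] rpy [-179.72   -0.41  169.9 ] F [ 0.2  0.1 -0.4]
shift now-frame [-19.1  -7.   44.8] shift in goal frame [-18.8  -7.2  44.9] rotvec [-0.0049 -0.0072 -0.0017]
```

View pics/side2.png

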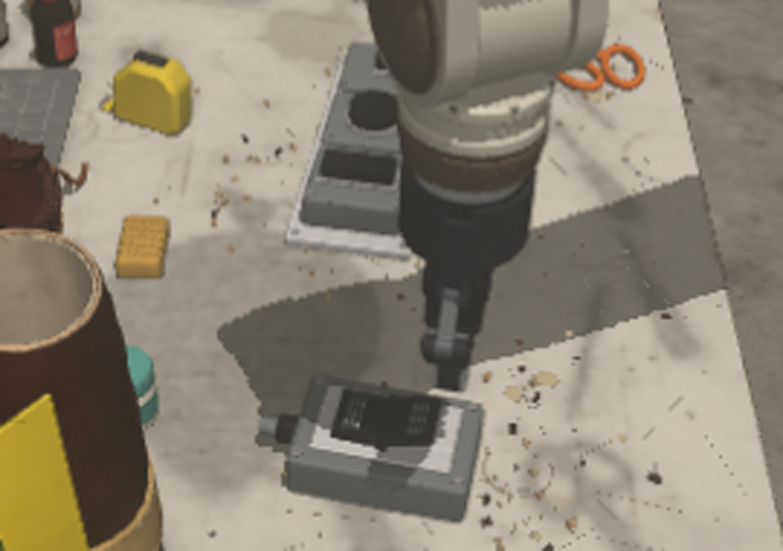

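View pics/top2.png

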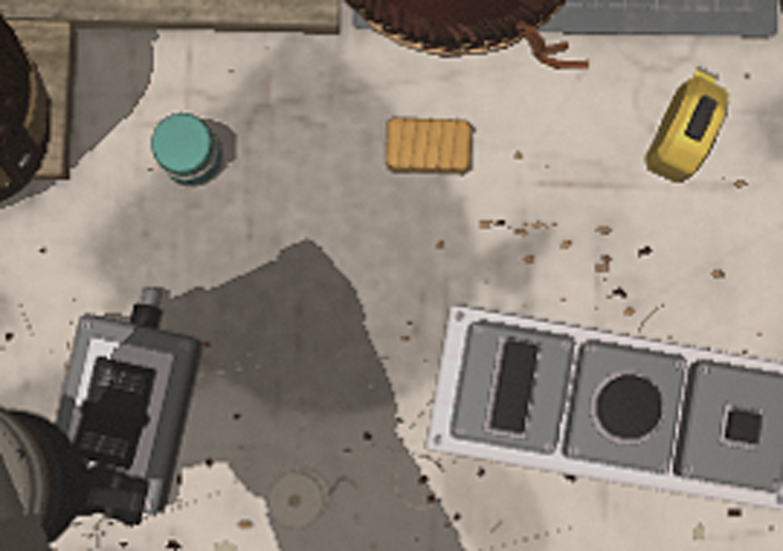

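Request:
{"name": "servo_tool", "arguments": {
  "motion": [
    [[-10,-4,0,-0.002,-0.003,0],[-9,-3,10,-0.002,-0.003,0],[0,0,10,0,0,0],[0,0,10,0,0,0],[0,0,0,0,0,0]]
  ]
}}

```text
time: 3.1
ee_pos: [0.5207, 0.2325, 0.0836]
tcp_rot: [179.9, 0.2, 170.0]
wrist_force: [-0.4, 0.4, -0.5]
opening: -0.0
```

```bash
python3 -c "
from h import *
p=bot.camera('side'); a=p['color'][:,:,::-1]; a=a[200:390,220:490]
go([.519,.231,.0655])
cv2.imwrite('pics/side3.png',cv2.resize(a,None,fx=2.9,fy=2.9,interpolation=cv2.INTER_CUBIC))
"
```

```text
t 3.15 pos [521.  232.6  84.5] rpy [179.83   0.24 169.99] F [0.1 0.1 0.3]
shift now-frame [ 1.8 -2.  19. ] shift in goal frame [ 1.7 -2.  19. ] rotvec [ 0.0029  0.0043 -0.0001]
```

View pics/side3.png

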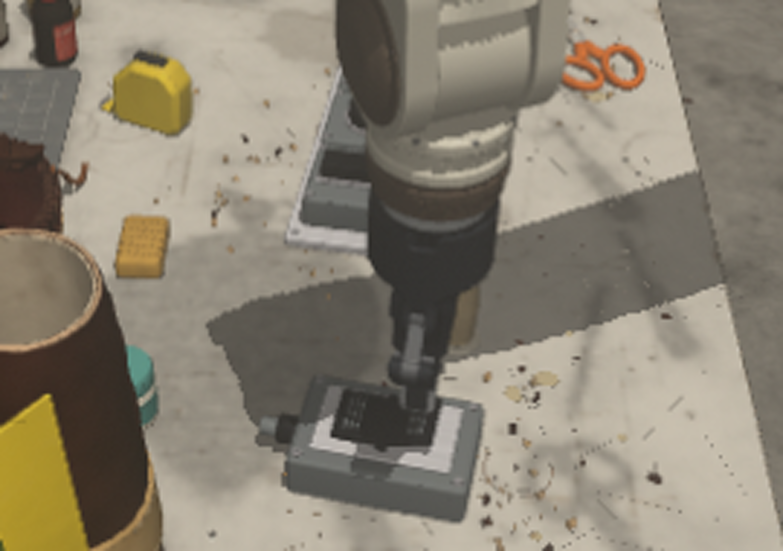

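Request:
{"name": "servo_tool", "arguments": {
  "motion": [
    [[2,-1,4,0.001,0.002,0],[1,-1,4,0.001,0.002,0],[0,0,4,0,0,0],[0,0,3,0,0,0],[0,0,0,0,0,0]]
  ]
}}

```text
time: 3.65
ee_pos: [0.5183, 0.2315, 0.0703]
tcp_rot: [179.9, 0.1, 170.0]
wrist_force: [0.3, -0.4, -0.3]
opening: -0.0
```

Request:
{"name": "servo_tool", "arguments": {
  "motion": [
    [[0,0,3,0,0,0],[0,0,2,0,0,0],[0,0,0,0,0,0]]
  ]
}}

```text
time: 3.95
ee_pos: [0.5185, 0.2315, 0.0656]
tcp_rot: [179.9, 0.1, 170.0]
wrist_force: [-1.7, -0.2, 1.4]
opening: 0.0003
```

Request:
{"name": "servo_tool", "arguments": {
  "motion": [
    [[0,0,2,0,0,0],[0,0,0,0,0,0]]
  ]
}}

```text
time: 4.15
ee_pos: [0.5185, 0.2315, 0.0653]
tcp_rot: [179.8, 0.2, 170.0]
wrist_force: [-6.6, -1.6, 15.9]
opening: -0.0
```

Request:
{"name": "servo_tool", "arguments": {
  "motion": [
    [[0,0,2,0,0,0],[0,0,0,0,0,0]]
  ]
}}

```text
time: 4.35
ee_pos: [0.5186, 0.2316, 0.0651]
tcp_rot: [179.8, 0.2, 170.0]
wrist_force: [-12.4, -4.7, 28.9]
opening: 0.0002
```

Request:
{"name": "servo_tool", "arguments": {
  "motion": [
    [[0,0,-20,0,0,0],[0,0,-40,0,0,0],[0,0,-20,0,0,0],[0,0,0,0,0,0]]
  ]
}}

```text
time: 4.75
ee_pos: [0.5197, 0.2318, 0.1449]
tcp_rot: [179.7, 0.4, 170.0]
wrist_force: [-0.1, 0.6, -0.5]
opening: 0.0
```

```bash
python3 -c "
from h import *
p=bot.camera('side'); a=p['color'][:,:,::-1]; a=a[200:390,220:490]
go([.554,-.102,.14],171.7)
cv2.imwrite('pics/side4.png',cv2.resize(a,None,fx=2.9,fy=2.9,interpolation=cv2.INTER_CUBIC))
"
```

```text
t 4.8 pos [519.1 231.5 142.7] rpy [179.81   0.24 169.98] F [-0.2 -0.2 -0.3]
shift now-frame [ -92.4 -322.4    2. ] shift in goal frame [ -82.7 -325.     2.7] rotvec [ 0.0032  0.0043 -0.03  ]
```

View pics/side4.png

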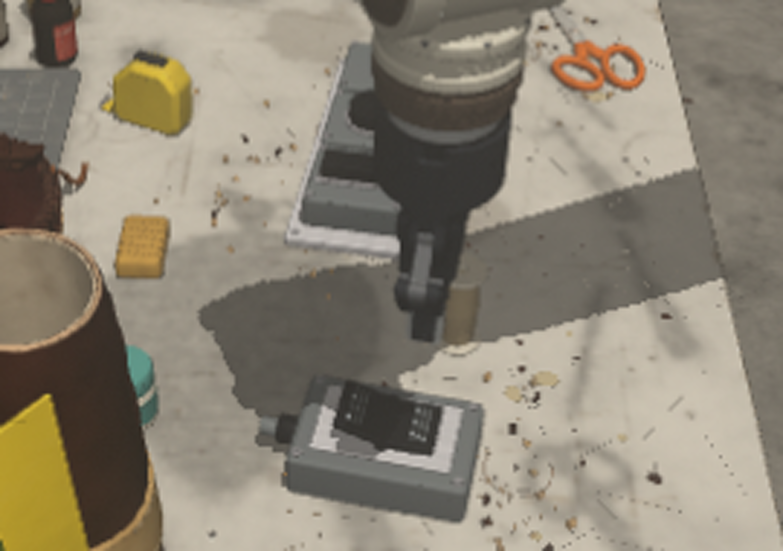

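The side view shows the rocker's far half now sloping up (crop 345,385) and its near half lying level (415,440), so it is on. The next step is the round button.

Request:
{"name": "servo_tool", "arguments": {
  "motion": [
    [[-11,-40,0,0.001,0.002,-0.03],[-10,-40,0,0.001,0.002,0],[-10,-40,0,0,0,0],[-10,-40,0,0,0,0],[-10,-40,0,0,0,0]]
  ]
}}

```text
time: 5.3
ee_pos: [0.538, 0.0242, 0.1397]
tcp_rot: [-180.0, -0.2, 171.7]
wrist_force: [1.5, -0.0, 0.4]
opening: 0.0
```

Request:
{"name": "servo_tool", "arguments": {
  "motion": [
    [[-10,-40,0,0,0,0],[-10,-40,0,0,0,0],[-10,-40,0,0,0,0],[0,0,0,0,0,0],[0,0,0,0,0,0]]
  ]
}}

```text
time: 5.8
ee_pos: [0.5504, -0.098, 0.1397]
tcp_rot: [180.0, -0.3, 171.6]
wrist_force: [0.5, 0.1, 0.3]
opening: 0.0
```

```bash
python3 -c "
from h import *
go([.554,-.102,.090],171.7)
"
```

```text
t 5.8 pos [550.4 -98.  139.7] rpy [179.99  -0.25 171.58] F [0.5 0.1 0.3]
shift now-frame [-4.4 -3.5 49.6] shift in goal frame [-4.1 -3.5 49.7] rotvec [ 0.0002 -0.0044 -0.002 ]
```

Request:
{"name": "servo_tool", "arguments": {
  "motion": [
    [[-3,-3,10,0,-0.003,0],[-1,0,20,0,0,0],[0,0,20,0,0,0],[0,0,0,0,0,0],[0,0,0,0,0,0]]
  ]
}}

```text
time: 6.3
ee_pos: [0.5543, -0.0998, 0.091]
tcp_rot: [180.0, -0.0, 171.8]
wrist_force: [0.4, -0.7, 0.3]
opening: -0.0003
```

```bash
python3 -c "
from h import *
go([.554,-.102,.067],171.7)
for n in ['top','side']:
    p=bot.camera(n); a=p['color'][:,:,::-1]; a=a[190:380,240:510] if n=='top' else a[180:370,220:490]
    cv2.imwrite('pics/'+n+'5.png',cv2.resize(a,None,fx=2.9,fy=2.9,interpolation=cv2.INTER_CUBIC))
"
```

```text
t 6.3 pos [554.3 -99.8  91. ] rpy [180.    -0.   171.78] F [ 0.4 -0.7  0.3]
shift now-frame [ 0.  -2.2 24. ] shift in goal frame [ 0.  -2.2 24. ] rotvec [ 0.     -0.      0.0015]
```

View pics/side5.png

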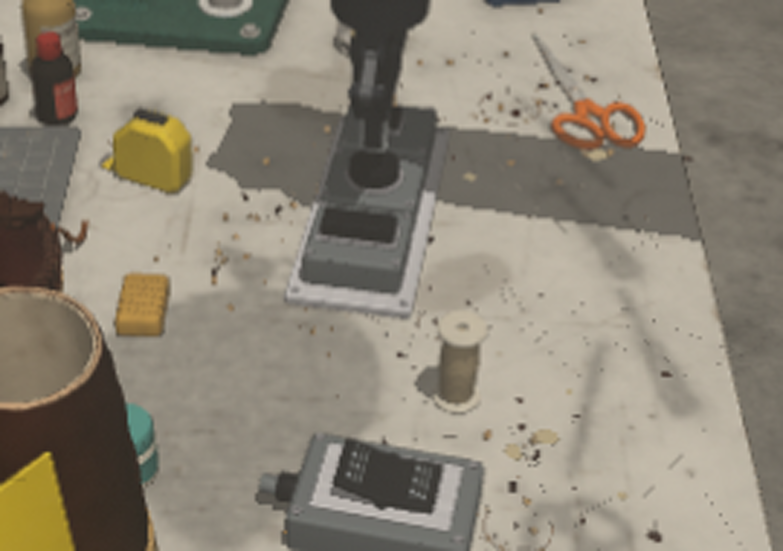

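View pics/top5.png

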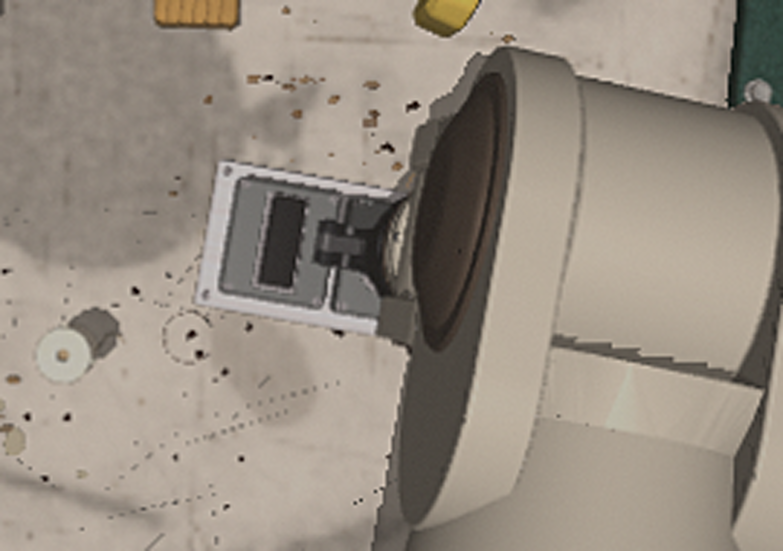

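The side view shows the closed tip right over the round button (crop 375,150), and the spool hasn't moved (463,325). I'll press down in small steps.

Request:
{"name": "servo_tool", "arguments": {
  "motion": [
    [[0,-2,6,0,0,0],[0,0,6,0,0,0],[0,0,4,0,0,0],[0,0,3,0,0,0],[0,0,0,0,0,0]]
  ]
}}

```text
time: 6.9
ee_pos: [0.5542, -0.1027, 0.072]
tcp_rot: [-180.0, 0.0, 171.7]
wrist_force: [0.6, 0.3, -0.5]
opening: -0.0
```

Request:
{"name": "servo_tool", "arguments": {
  "motion": [
    [[0,0,3,0,0,0],[0,0,3,0,0,0],[0,0,0,0,0,0]]
  ]
}}

```text
time: 7.2
ee_pos: [0.5545, -0.1028, 0.067]
tcp_rot: [-180.0, 0.1, 171.7]
wrist_force: [-3.0, 0.2, 7.0]
opening: -0.0001
```

Request:
{"name": "servo_tool", "arguments": {
  "motion": [
    [[0,0,2,0,0,0],[0,0,0,0,0,0]]
  ]
}}

```text
time: 7.4
ee_pos: [0.5546, -0.1028, 0.0669]
tcp_rot: [-180.0, 0.2, 171.7]
wrist_force: [-9.1, 1.7, 20.5]
opening: -0.0005
```

Request:
{"name": "servo_tool", "arguments": {
  "motion": [
    [[0,0,1,0,0,0],[0,0,-20,0,0,0],[0,0,-20,0,0,0],[0,0,0,0,0,0]]
  ]
}}

```text
time: 7.8
ee_pos: [0.5556, -0.1029, 0.1059]
tcp_rot: [-180.0, 0.3, 171.7]
wrist_force: [0.9, 0.1, 0.5]
opening: -0.0001
```

```bash
python3 -c "
from h import *
go([.565,-.028,.100],171.7)
"
```

```text
t 7.8 pos [ 555.6 -102.9  105.9] rpy [-179.99    0.3   171.7 ] F [0.9 0.1 0.5]
shift now-frame [ 1.6 75.5  5.9] shift in goal frame [ 1.5 75.5  5.9] rotvec [-0.0002  0.0052  0.0001]
```

Request:
{"name": "servo_tool", "arguments": {
  "motion": [
    [[1,25,0,0,0.003,0],[0,25,0,0,0,0],[0,25,10,0,0,0],[0,0,5,0,0,0],[0,0,0,0,0,0]]
  ]
}}

```text
time: 8.3
ee_pos: [0.5634, -0.028, 0.0866]
tcp_rot: [-180.0, -0.2, 171.8]
wrist_force: [-0.1, -0.7, -0.0]
opening: -0.0001
```

```bash
python3 -c "
from h import *
p=bot.camera('side'); a=p['color'][:,:,::-1]; a=a[180:370,220:490]
go([.565,-.028,.067],171.7)
cv2.imwrite('pics/side6.png',cv2.resize(a,None,fx=2.9,fy=2.9,interpolation=cv2.INTER_CUBIC))
"
```

```text
t 8.35 pos [563.6 -28.6  87.3] rpy [-179.97   -0.2   171.72] F [ 0.3  0.5 -0.1]
shift now-frame [-1.4  0.8 20.3] shift in goal frame [-1.3  0.8 20.3] rotvec [-0.0004 -0.0035  0.0004]
```

View pics/side6.png

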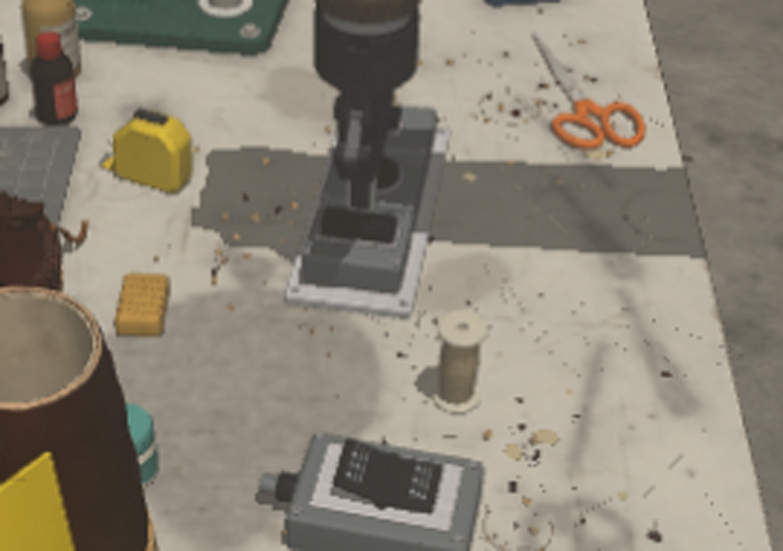

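The tip stands over the bar key (crop 365,205), so I'll press it the same way.

Request:
{"name": "servo_tool", "arguments": {
  "motion": [
    [[-1,1,5,0,-0.003,0],[0,0,5,0,0,0],[0,0,3,0,0,0],[0,0,3,0,0,0],[0,0,0,0,0,0]]
  ]
}}

```text
time: 8.85
ee_pos: [0.5651, -0.0278, 0.0721]
tcp_rot: [-180.0, 0.1, 171.7]
wrist_force: [0.2, -0.3, 0.1]
opening: 0.0
```

Request:
{"name": "servo_tool", "arguments": {
  "motion": [
    [[0,0,3,0,0,0],[0,0,2,0,0,0],[0,0,0,0,0,0]]
  ]
}}

```text
time: 9.15
ee_pos: [0.5653, -0.0275, 0.0672]
tcp_rot: [-180.0, 0.1, 171.7]
wrist_force: [-0.1, -1.2, 0.9]
opening: -0.0003
```

Request:
{"name": "servo_tool", "arguments": {
  "motion": [
    [[0,0,2,0,0,0],[0,0,0,0,0,0],[0,0,0,0,0,0]]
  ]
}}

```text
time: 9.45
ee_pos: [0.5654, -0.0275, 0.0669]
tcp_rot: [180.0, 0.1, 171.7]
wrist_force: [-6.1, -0.9, 14.0]
opening: 0.0
```

Request:
{"name": "servo_tool", "arguments": {
  "motion": [
    [[0,0,-20,0,0,0],[0,0,-40,0,0,0],[0,0,-40,0,0,0],[0,0,-40,0,0,0],[40,0,-20,0,0,0]]
  ]
}}

```text
time: 9.95
ee_pos: [0.5283, -0.0219, 0.227]
tcp_rot: [180.0, 0.2, 171.7]
wrist_force: [-1.6, 0.7, 0.7]
opening: -0.0001
```

Request:
{"name": "servo_tool", "arguments": {
  "motion": [
    [[40,0,-10,0,0,0],[40,0,0,0,0,0],[40,0,0,0,0,0],[30,0,0,0,0,0],[0,0,0,0,0,0]]
  ]
}}

```text
time: 10.45
ee_pos: [0.3747, 0.0004, 0.2359]
tcp_rot: [180.0, 0.1, 171.7]
wrist_force: [1.8, -0.1, 1.2]
opening: -0.0002
```

```bash
python3 -c "
from h import *
go([.565,-.028,.067],171.7)
for n in ['top','side']:
    p=bot.camera(n); a=p['color'][:,:,::-1]; a=a[140:330,160:430] if n=='top' else a[180:370,220:490]
    cv2.imwrite('pics/'+n+'7.png',cv2.resize(a,None,fx=2.9,fy=2.9,interpolation=cv2.INTER_CUBIC))
"
```

```text
t 10.45 pos [374.7   0.4 235.9] rpy [1.7997e+02 1.3000e-01 1.7174e+02] F [ 1.8 -0.1  1.2]
shift now-frame [-192.1   -0.9  169.4] shift in goal frame [-192.5   -0.6  168.9] rotvec [0.0006 0.0023 0.0007]
```

View pics/side7.png

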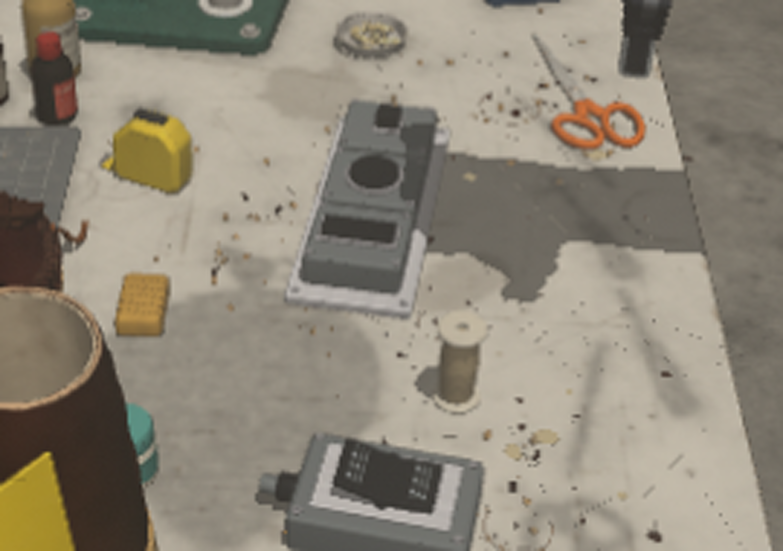

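View pics/top7.png

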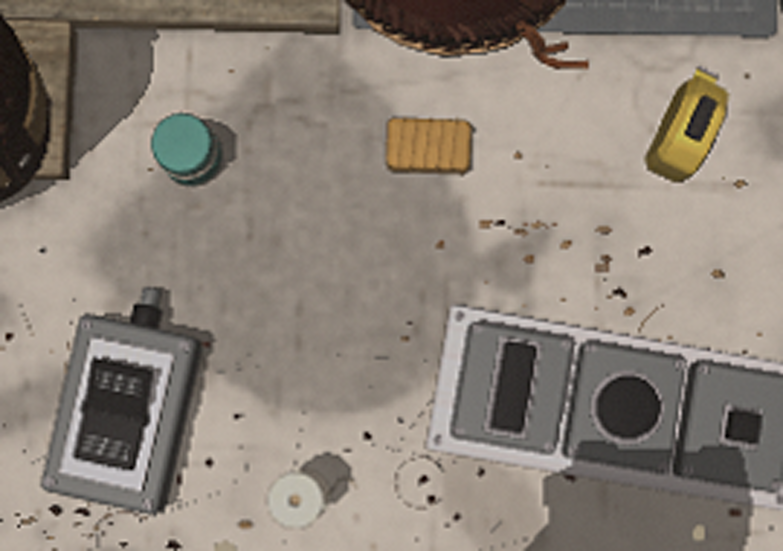

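The side view shows the bar (crop 358,228) and the round button (375,172) lower than before and the square key still up (388,117). In both views the rocker is on and the spool, dye pot, wax block and tape haven't moved. I'll hand the job in.

```bash
python3 -c "
from h import *
print(bot.job_done())"
```

```text
the job is handed in; nothing more can be done
None
```

I pressed the rocker on, then the round button in, then the bar key in, using closed fingertips. I then moved the arm clear and handed the job in at about 10.5 s on the robot's clock, against the 38 s limit.

- **Force and depth:** each press ended against a firm stop. The fingertips were at about 46 mm for the rocker and 48 mm for the round button and bar key, matching the heights given for fully pressed. The highest wrist reading I saw was about 32 N, on the rocker.
- **Final pictures:** the rocker is on, the round button and bar key are down, and the square key is still up. The thread spool, dye pot, wax block and tape measure are where they started.
- **A disagreement:** at first the side camera put the three keys about 10 mm off in y from the top camera. I think it was seeing the keys' black sides as well as their tops. I used the top camera's positions, and the pictures taken before the round-button and bar-key presses agreed with them.
- **Missed detections:** in the first pictures the network missed the square key and spool in the top view and the wax block in the side view. I found those by eye.

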